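# Dry run of a pipetting step

## Robot

A 6-joint arm with a two-finger parallel gripper is mounted at the origin on a cart in front of the work surface, level with it; the furniture and walls round the work are solid. World frame = base frame: x ahead of the robot, y to its left, z up, the work surface at z = 0. Lengths are in m, angles in rad, forces in N, time in s.
With the tool pointing down it reaches from about 0.25 to 0.8 m from the base axis. Payload 8.5 kg.
Tool frame: the origin (TCP) lies midway between the tips of the shut fingers; the grasp point (between the pads) lies 19 mm behind it; z points along the fingers, y is the line along which they close (so a half turn about z gives the same grasp; the last joint's range is limited). The gripper opens to 85 mm and grips with 20 to 120 N. Pads are 22 mm wide; open, the fingers measure 114 mm over their backs; the gripper's body (76 mm by 85 mm) begins 54 mm behind the grasp point. The pads swing forward as they close: fully open they stand 13 mm farther back than shut.
Start: joints at [-1.153, 0.238, -0.013, 1.319, 0, 1.571], TCP at [0.213, -0.48, 0.231] pointing down, gripper open.
Joint ranges: [-2.66, 2.66], [-1.03, 1.9], [-1.14, 1.46], [-1.82, 2.27], [-1.45, 1.34], [-3.14, 3.14]. Speed limits (rad/s): [2.22, 2.22, 2.79, 3.14, 3.14, 3.14].

## Interface

Orientations are given as a rotation vector (axis times angle).
In Python, from station import env, vision, job gives the robot as it stands. The module is installed in compiled form; this text tells all that it offers.
- The arm moves only by the shell command python3 -m crank 'ROWS'. ROWS is text: rows parted by semicolons, each of 7 numbers parted by spaces: the shift along the world's x, y, z scaled (see below), then the turn, a rotation vector about the world's x, y, z scaled (see below), then the closure, from -1 (fully open) to 1 (shut). In form: x y z rx ry rz grip; .... A call has 1 to 10 rows; each row is the pose to reach, as a shift and turn from the pose commanded when the call began; what a row does not reach only later rows make up. The controller multiplies each number of a shift by 30 cm and each number of a turn by 90 degrees. A row lasts 1/10 s, in which the tool goes at most 50 mm and 8.59 degrees, less where a joint would pass 70% of its speed; a pose out of reach is approached as far as the arm can. A call with a number of a shift or a turn outside -1 to 1 is refused whole. A call with a gripper value outside its range is refused whole. The fingers move at their own pace and stop on an object; the grip force is fixed at half the most. Time passes only in rows, so rows that repeat a pose let the fingers close. It gives the time, the measured TCP pose, the force, the opening and the grip force at its end, in the units of the state.
- env.state(): the state, without advancing time (a new reading comes with each control period).
- vision.camera(name): name is "scene" or "side" or "wrist"; returns a dict with "img" (480x640x3 uint8, red, green, blue), "range_z" (480x640 float32, m along the optical axis (not along the pixel's ray), 0 where there is no reading), "fx", "fy", "cx", "cy" (pixels), "k1" (the pictures are not rectified: a ray, as slopes to the right and down, at radius r is drawn at 1 + k1 r^2 times it, then the intrinsics apply), "position" and "orientation" of the camera in the world; the wrist camera has in their place "mount" (4x4, takes a point from camera to tool coordinates, whose origin is the TCP and whose axes are the flange's). Camera axes: x right, y down, z forward; pixel columns grow to the right and rows downward; lengths in m; the calibration is good to about 2 mm. A picture is of the moment at which its call begins: read the wrist's pose just before it.
- job.close_job(): hands the job in; it is judged then, once.
Trained networks look in the newest picture that a camera, given by its name, has taken for a name from the list of things; names that differ only in an ending like _2 or _b are one class to them, and where a whole thing is asked for, a point or a joint stands for the part that bears it (a point fixed in the world has none). Each returns a list of dicts, best first, with "score" (0 to 1); they miss things now and then, are a little off and sometimes report something else, mostly with a low value. They report only what shows in the picture. A call takes as long as a camera call. They do not tell look-alikes from the thing itself.
- vision.masks_of(thing, camera): "region" (480x640 bool, what is visible of it).
- vision.tip_of(thing, camera): "at" ([x, y, z] in m, in world coordinates, good to about 4 mm: a listed point, or the origin of a listed thing).
The state is a dict: "t": time; "joints": joint angles; "dq": joint speeds; "tau": joint torques, N m; "position": TCP position; "eef_rot": TCP orientation; "ft_force": force on the tool from outside, world axes, zero at the start; "moment": the same for the moment, N m; "finger_gap": finger opening in m; "finger_force": force on a finger pad.
Only numpy, scipy, OpenCV 4.12 (cv2) and the standard library are available. Lean on these libraries where they do the work, as an engineer would, in place of code of your own. Each camera call takes 0.05 s, during which the arm holds its last target. There are 200 camera calls.

## Task

Do a dry run of the next pipetting step, fingers empty: first push the half-open clear blue lid of the blue tip box right back to its stop, without gripping it or shoving the box along the bench. Then point with the fingertips for two seconds each, from about two centimetres straight above and without contact, at the corner tip of the tip box (front right as the robot sees it, on the side away from the hinge), then at the mouth of the only uncapped tube in the grey rack, then at the middle of the beaker's mouth. Touch none of the other things.

Things in the scene. Friction and masses are not known exactly. Their poses are not given: they have to be found in the camera images.
- tips: Tip box: loose blue box 78 x 118 mm, 50 mm high, right half (as the robot sees it) filled with pale pipette tips, left half empty holes, with a clear blue-tinted lid; about 0.5 kg in all; it slides on the bench or tips back if pushed with more than about 2 N. Origin: centre of its underside; x runs from its front (the robot's side) to the lid's hinge, y to its left, z up.
- tips_lid (a joint): Angle of the clear lid, rad: 0 shut, 2.0 fully back at its stop; starts at 0.6 to 1.1 and stays where it is left (about 1 N at its edge moves it slowly). Hinge along the box's y at x = 40, z = 52 mm of the box's frame. The lid is an upturned tray, 78 x 118 x 30 mm, walls 2 mm; no part of it rises above 140 mm as it swings (keep the gripper's body higher).
- lid_edge (a point): Middle of the lower edge of the lid's front wall, 79 mm from the hinge; moves with the lid (fully back: x = 73, z = 123 mm of the box's frame). A vertical finger in front of it, its tip about 1 cm below this edge, moved slowly along the edge's arc towards the hinge (box +x) swings the lid open; a push on the outer face of the front wall above it mostly tips the box.
- corner_tip (a point): Top of the corner tip: the front right one as the robot sees it (side away from the hinge, at the box's -y), at x = -31.5, y = -49.5, z = 58 mm of the box's frame, 8 mm above the box's walls. The tips stand 9 mm apart.
- rack: Grey moulded rack with five holes in a row along its y, 49 x 135 mm, 42 mm high, loose. Origin: centre of its underside.
- open_tube: The only uncapped tube: clear, 13 mm across and 100 mm long, straw-coloured filling at its lower end, loose. Origin: its foot; stands in a hole of the grey rack, any of four places.
- tube_mouth (a point): Centre of the uncapped tube's mouth, 105 mm above the bench.
- capped_1: Tube with a peach cap 17 mm across, 88 mm long, loose. Origin: its foot; stands in a hole of the grey rack
- capped_2: Tube with a peach cap 17 mm across, 90 mm long, loose. Origin: its foot; stands in a hole of the grey rack
- capped_3: Tube with a peach cap 17 mm across, 88 mm long, loose. Origin: its foot; stands in a hole of the grey rack
- beaker: Clear beaker, 52 mm across, 69 mm high, loose. Origin: centre of its underside.
- beaker_mouth (a point): Centre of the beaker's mouth, 69 mm above the bench.
- dropper_teal: Bystander: white dropper bottle with a teal cap, 36 mm across, 98 mm high. Origin: underside.
- dropper_peach: Bystander: white dropper bottle with a peach cap, 36 mm across, 98 mm high. Origin: underside.
- wash_bottle: Bystander: white wash bottle with a red cap and bent spout, 64 mm across, 180 mm high, behind the tip box. Origin: underside.
- marker_1: Bystander: white marker with a blue cap, 130 mm long, 15 mm high, lying in front. Origin: its middle, on the bench.
- marker_2: Bystander: black marker, 130 mm long, 15 mm high, lying in front. Origin: its middle, on the bench.
- tube_lying: Bystander: capped tube 88 mm long, 17 mm thick, lying in front. Origin: its middle, on the bench.
- tape: Bystander: green roll of label tape, 52 mm across, 19 mm high, lying behind the rack and beaker. Origin: underside.
- timer: Bystander: white standing timer, 58 x 66 x 66 mm, in front at the left. Origin: underside.
Mind the look-alikes: they are no part of the job. Leave any pink or purple look-alike of the beaker alone.

How it is judged:
By the outcome, as a careful person would: the job done as asked, in the order asked, and still so for the second after the job is handed in, with the robot touching nothing.
It also fails if it takes over 64 s, if anything falls off the work surface, if the arm or the gripper's body presses on something with over 40 N, if the wrist force passes 120 N, or if a joint passes its speed limit or range.

## Working session

There is one attempt and no reset: what is moved stays moved. The work goes in short steps, Python scripts to look and compute and a shell command to move; the robot and the scene stay as the last step left them, time stands still between calls to the robot, and variables do not carry over. Pictures are saved under pics/ and viewed, at most 12 in all, crops included, and the job is handed in when it is done.

```bash
mkdir -p pics; cat > h.py <<'E'
from station import env, vision, job
import numpy as np, cv2
from scipy.spatial.transform import Rotation as R
E
python3 - <<'E'
from h import *
s=env.state(); print(s['t'],s['position'],s['eef_rot'],s['finger_gap'])
for c in ['scene','side']:
    d=vision.camera(c); cv2.imwrite(f'pics/{c}0.png',d['img'][:,:,::-1])
    print(c,d['position'],d['orientation'],d['fx'],d['k1'])
    for t in ['tips','tips_lid','lid_edge','corner_tip','rack','open_tube','tube_mouth','beaker','beaker_mouth','capped_1','wash_bottle','timer','dropper_teal','tape','marker_1']:
        try: print(t,[(np.round(q['at'],4).tolist(),round(q['score'],2)) for q in vision.tip_of(t,c)][:4])
        except Exception as e: print(t,e)
E
```

```text
0.0 [ 0.21285805 -0.47946029  0.23067112] [-3.07189294e+00 -6.51251798e-01  4.40867374e-04] 0.08571375571666257
scene [-0.65560121  0.77972644  0.73655681] [-1.05117355  1.99974038 -1.29112147] 560.7752532646828 -0.09065636230504176
tips [([0.5127, 0.1431, 0.0009], 0.78)]
tips_lid it knows: beaker, beaker_mouth, capped, corner_tip, dropper_peach, dropper_teal, lid_edge, marker, open_tube, rack, tape, timer, tips, tube_lying, tube_mouth, wash_bottle
lid_edge [([0.4932, 0.1412, 0.0994], 0.85)]
corner_tip [([0.483, 0.0894, 0.0561], 0.88)]
rack [([0.5936, -0.1618, -0.0033], 0.8), ([0.5125, 0.1437, 0.001], 0.41), ([0.4858, 0.0915, 0.0578], 0.34)]
open_tube [([0.5868, -0.1695, 0.0038], 0.51)]
tube_mouth [([0.5923, -0.1603, 0.1095], 0.43)]
beaker []
beaker_mouth [([0.7056, 0.3506, -0.0011], 0.56), ([0.3786, -0.4212, 0.0662], 0.49)]
capped_1 [([0.604, -0.1188, 0.0068], 0.57), ([0.5809, -0.1957, 0.0014], 0.38)]
wash_bottle [([0.7456, 0.2245, 0.001], 0.71)]
timer [([0.3749, 0.3898, -0.0014], 0.76), ([0.4832, 0.0891, 0.0579], 0.29)]
dropper_teal [([0.6622, 0.3785, -0.0028], 0.88)]
tape [([0.720
[... 577 characters left out ...]
67)]
open_tube [([0.5901, -0.1686, 0.1045], 0.66), ([0.4619, -0.3418, 0.0], 0.59)]
tube_mouth [([0.5906, -0.1676, 0.1049], 0.47)]
beaker [([0.3789, -0.4218, 0.0022], 0.98), ([0.5223, -0.43, -0.001], 0.84), ([0.4489, -0.2558, -0.0029], 0.76), ([0.4616, -0.3425, 0.0027], 0.69)]
beaker_mouth [([0.3829, -0.4225, 0.0701], 0.9), ([0.4587, -0.3431, 0.0681], 0.88), ([0.5602, -0.3362, 0.0677], 0.78), ([0.4524, -0.2582, 0.0679], 0.65)]
capped_1 []
wash_bottle []
timer [([0.3756, 0.3829, 0.0022], 0.92), ([0.5923, -0.1661, 0.1053], 0.33)]
dropper_teal []
tape [([0.7199, -0.2856, 0.0024], 0.55), ([0.3739, -0.177, 0.0002], 0.22)]
marker_1 [([0.3496, 0.1542, -0.0031], 0.6), ([0.3713, 0.09, -0.0005], 0.49)]
```

View pics/scene0.png

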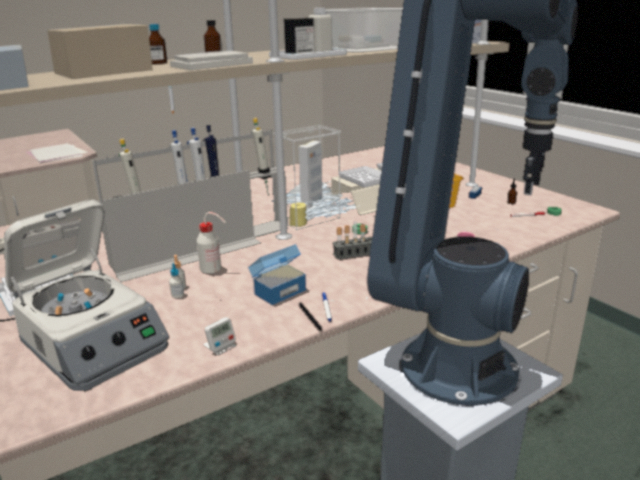

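View pics/side0.png

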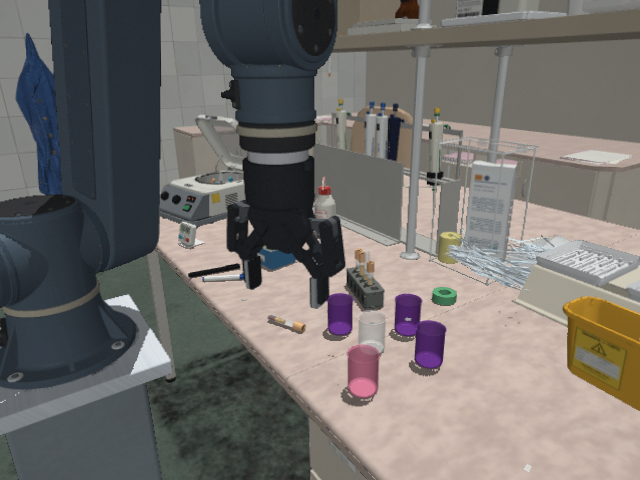

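The clear beaker is at (372,333) in the side view, which matches (0.46,-0.342). The pink beaker at (363,372) and the purple ones are look-alikes. The tip box is near (278,275) in the scene view, lid half open. Next I'll work out the tool axes.

```bash
python3 - <<'E'
from h import *
s=env.state(); M=R.from_rotvec(s['eef_rot']); print(M.as_matrix().round(3))
d=vision.camera('wrist'); print(d['mount'].round(3),d['fx'])
for yaw in [3.4,]:
  for m in [np.diag([1,-1,-1.]),np.diag([-1,1,-1.])]:
    T=R.from_euler('z',yaw,degrees=True)*R.from_matrix(m)
    rv=(T*M.inv()).as_rotvec(); print(rv, rv/(np.pi/2))
E
python3 -m crank '0.2 0.9 0.3 0 0 0 1;0.2 0.9 0.3 0 0 0 1;0.2 0.9 0.3 0 0 0 1;0.2 0.9 0.3 0 0 0 1;0.2 0.9 0.3 0 0 0 1;0.2 0.9 0.3 0 0 0 1;0.2 0.9 0.3 0 0 0 1'
```

```text
[[ 0.914  0.406 -0.   ]
 [ 0.406 -0.914  0.   ]
 [-0.    -0.    -1.   ]]
[[-0.002 -0.951 -0.308  0.079]
 [ 1.    -0.001 -0.001  0.   ]
 [ 0.    -0.308  0.951 -0.142]
 [ 0.     0.     0.     1.   ]] 400.3294799663936
[-9.94444938e-05 -2.83777725e-05 -3.58456231e-01] [-6.33083310e-05 -1.80658511e-05 -2.28200324e-01]
[ 3.99179486e-05 -1.39884841e-04  2.78313642e+00] [ 2.54125553e-05 -8.90534556e-05  1.77179967e+00]
t: 2.25
position: [0.2737, -0.2067, 0.3232]
eef_rot: [3.07, 0.658, 0.004]
ft_force: [1.0, -0.5, 0.6]
finger_gap: 0.0001
finger_force: 0.0
```

```bash
python3 -m crank '0.95 0.7 0 0 0 -0.228 1;0.95 0.7 0 0 0 -0.228 1;0.95 0.7 0 0 0 -0.228 1;0.95 0.7 0 0 0 -0.228 1;0.95 0.7 0 0 0 -0.228 1;0.95 0.7 0 0 0 -0.228 1;0.95 0.7 0 0 0 -0.228 1;0.95 0.7 0 0 0 -0.228 1;0.95 0.7 0 0 0 -0.228 1'
cat >> h.py <<'E'
def look(names,png=None,cam='wrist'):
    s=env.state(); d=vision.camera(cam)
    if cam=='wrist':
        T=np.eye(4);T[:3,:3]=R.from_rotvec(s['eef_rot']).as_matrix();T[:3,3]=s['position']; d['T']=T@d['mount']
    if png: cv2.imwrite('pics/'+png,d['img'][:,:,::-1])
    print(s['t'],s['position'].round(4),s['eef_rot'].round(3))
    for t in names: print(t,[(np.round(q['at'],4).tolist(),round(q['score'],2)) for q in vision.tip_of(t,cam)][:4])
    return d
E
python3 - <<'E'
from h import *
look(['tips','lid_edge','corner_tip','rack','open_tube','tube_mouth','beaker_mouth','capped_1','beaker'],'w1.png')
E
```

```text
t: 3.15
position: [0.5606, 0.0017, 0.3192]
eef_rot: [-3.14, -0.098, 0.003]
ft_force: [0.1, -1.0, -0.0]
finger_gap: -0.0002
finger_force: 0.0
3.15 [0.5606 0.0017 0.3192] [-3.14e+00 -9.80e-02  3.00e-03]
tips [([0.5102, 0.1465, -0.0027], 0.84), ([0.5919, -0.1711, 0.1078], 0.54)]
lid_edge [([0.489, 0.1396, 0.0999], 0.95)]
corner_tip [([0.4887, 0.0869, 0.0574], 0.6)]
rack [([0.5887, -0.1659, 0.0024], 0.7)]
open_tube [([0.5907, -0.1686, 0.1093], 0.63)]
tube_mouth [([0.5945, -0.1704, 0.1105], 0.62)]
beaker_mouth [([0.4578, -0.3397, 0.0679], 0.97), ([0.5635, -0.3334, 0.067], 0.91), ([0.4551, -0.2515, 0.0685], 0.7), ([0.488, 0.0846, 0.06], 0.42)]
capped_1 [([0.6043, -0.1173, 0.0051], 0.94), ([0.6011, -0.1408, 0.0109], 0.73)]
beaker [([0.4634, -0.3447, -0.0037], 0.88), ([0.376, -0.4254, 0.0038], 0.85), ([0.5638, -0.3274, -0.0055], 0.8), ([0.4545, -0.2519, -0.0004], 0.61)]
```

View pics/w1.png

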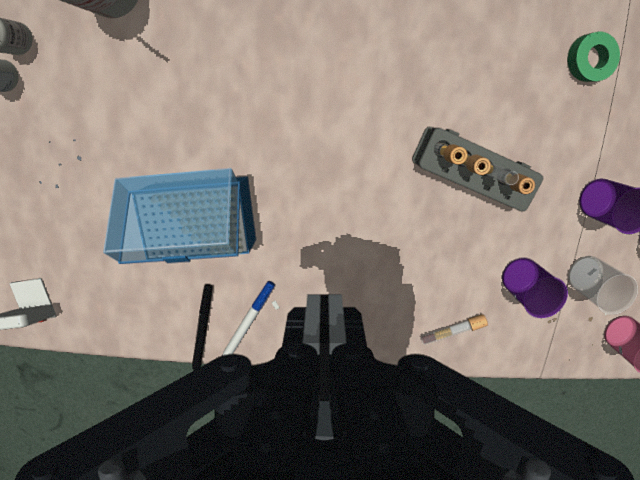

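The box is at (180,215) with the lid front at the bottom of the picture. The open tube's mouth is at about (511,178) in the rack, and the clear beaker is at (590,270). I'll enlarge these to measure them.

```bash
python3 - <<'E'
from h import *
im=cv2.imread('pics/w1.png')
a=cv2.resize(im[155:275,95:270],None,fx=4,fy=4,interpolation=cv2.INTER_CUBIC)[:, :700]
a=cv2.resize(im[160:270,95:270],(640,402),interpolation=cv2.INTER_CUBIC)
b=cv2.resize(im[115:215,405:555],(300,200),interpolation=cv2.INTER_CUBIC)
c=cv2.resize(im[240:320,560:640],(200,200),interpolation=cv2.INTER_CUBIC)
o=np.zeros((602,640,3),np.uint8); o[:402]=a; o[402:,:300]=b; o[402:,320:520]=c
cv2.imwrite('pics/crop1.png',o[:600])
E
```

```text
(no output)
```

View pics/crop1.png

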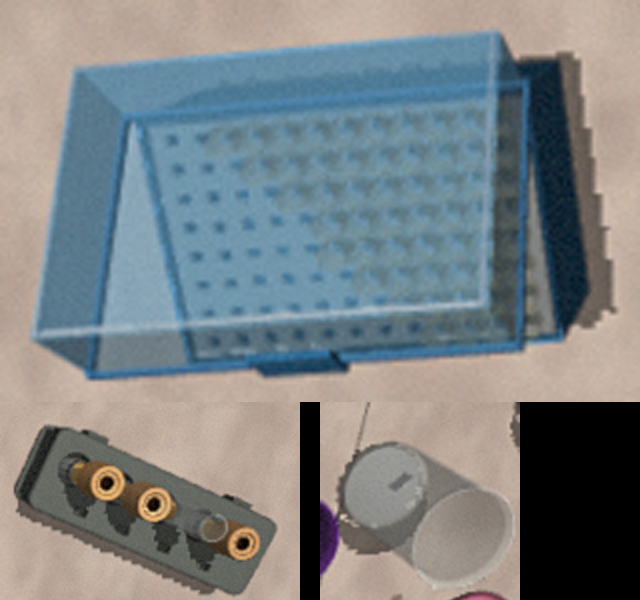

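```bash
cat >> h.py <<'E'
def ray(d,u,v):
    p=np.array([[[u,v]]],float); K=np.array([[d['fx'],0,d['cx']],[0,d['fy'],d['cy']],[0,0,1]])
    x=cv2.undistortPoints(p,K,np.array([d['k1'],0,0,0.]))[0,0]
    if 'T' in d: T=d['T']
    else:
        T=np.eye(4);T[:3,:3]=R.from_rotvec(d['orientation']).as_matrix();T[:3,3]=d['position']
    return T[:3,3],T[:3,:3]@np.r_[x,1]
def hit(d,u,v,z):
    o,r=ray(d,u,v); return (o+r*(z-o[2])/r[2]).round(4)
E
python3 - <<'E'
from h import *
d=look([])
print('tube',hit(d,511.5,177.5,.105),'caps',[hit(d,*p,.093) for p in [(458.5,155),(481.5,166),(526,185.5)]])
print('beaker',hit(d,616.8,294,.069))
for z in [.095,.1,.105,.11]:
    a,b=hit(d,119.1,263.1,z),hit(d,237.7,255.2,z);e=a-b
    print(z,a,b,(a+b)/2,np.linalg.norm(e),np.degrees(np.arctan2(-e[0],e[1])))
print('box FR top',hit(d,249,252.4,.05), 'BR', hit(d,95+562/3.657,160+60/3.657,.05))
E
```

```text
3.65 [ 5.576e-01 -3.000e-04  3.218e-01] [-3.14e+00 -9.20e-02 -1.00e-03]
tube [ 0.5877 -0.1714  0.105 ] caps [array([ 0.6034, -0.1226,  0.093 ]), array([ 0.5948, -0.1461,  0.093 ]), array([ 0.5794, -0.1932,  0.093 ])]
beaker [ 0.4589 -0.3449  0.069 ]
0.095 [0.4773 0.2038 0.095 ] [0.4933 0.0815 0.095 ] [0.4853  0.14265 0.095  ] 0.12334216635036051 7.453437875873338
0.1 [0.4794 0.2011 0.1   ] [0.4953 0.0804 0.1   ] [0.48735 0.14075 0.1    ] 0.12174276159180882 7.504453050320789
0.105 [0.4816 0.1984 0.105 ] [0.4972 0.0794 0.105 ] [0.4894 0.1389 0.105 ] 0.12001816529175906 7.468455312486793
0.11 [0.4838 0.1957 0.11  ] [0.4991 0.0783 0.11  ] [0.49145 0.137   0.11   ] 0.11839277849598769 7.425148645661575
box FR top [0.4799 0.0783 0.05  ] BR [0.5643 0.0787 0.05  ]
```

```bash
python3 -m crank '-0.39 0.46 -0.24 0 0 0.03 1;-0.39 0.46 -0.24 0 0 0.03 1;-0.39 0.46 -0.24 0 0 0.03 1;-0.39 0.46 -0.24 0 0 0.03 1;-0.39 0.46 -0.24 0 0 0.03 1;-0.39 0.46 -0.24 0 0 0.03 1;-0.39 0.46 -0.24 0 0 0.03 1;-0.39 0.46 -0.24 0 0 0.03 1'
python3 - <<'E'
from h import *
d=look(['tips','lid_edge','corner_tip'],'w2.png')
d=look(['tips','lid_edge','corner_tip'])
im=cv2.imread('pics/w2.png');np.save('T2.npy',d['T'])
cv2.imwrite('pics/w2c.png',cv2.resize(im[0:300,120:520],(800,600),interpolation=cv2.INTER_CUBIC))
E
```

```text
t: 4.5
position: [0.4505, 0.0894, 0.2498]
eef_rot: [-3.09, -0.264, 0.005]
ft_force: [0.3, 0.8, 0.4]
finger_gap: 0.0
finger_force: 0.0
4.5 [0.4505 0.0894 0.2498] [-3.09  -0.264  0.005]
tips [([0.5137, 0.145, 0.0006], 0.91)]
lid_edge [([0.4907, 0.1382, 0.1054], 0.85), ([0.4879, 0.0866, 0.0591], 0.45)]
corner_tip [([0.4902, 0.0871, 0.0547], 0.9)]
4.7 [0.4499 0.0893 0.2494] [-3.09  -0.263  0.007]
tips [([0.5121, 0.1471, 0.002], 0.86)]
lid_edge [([0.4885, 0.1376, 0.1024], 0.97), ([0.3777, 0.3916, 0.0038], 0.56)]
corner_tip [([0.4877, 0.0896, 0.0572], 0.56)]
```

View pics/w2c.png

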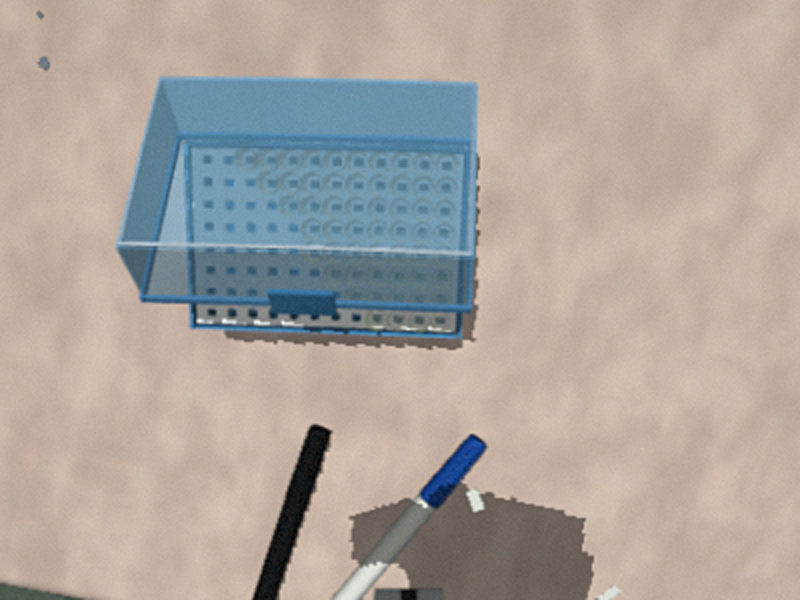

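```bash
python3 - <<'E'
from h import *
d=vision.camera('wrist'); d['T']=np.load('T2.npy')
def pr(n,a,b):
    e=a-b; print(n,a,b,((a+b)/2).round(4),np.linalg.norm(e).round(4),np.degrees(np.arctan2(-e[0],e[1])).round(2))
pr('front',hit(d,216.5,163.5,.05),hit(d,351,168,.05))
for z in [.1,.105,.11]: pr(z,hit(d,191,149.5,z),hit(d,356,154.5,z))
print('tip',hit(d,340,160,.058))
E
```

```text
front [0.466  0.1945 0.05  ] [0.4819 0.0795 0.05  ] [0.474 0.137 0.05 ] 0.1161 7.87
0.1 [0.4824 0.2002 0.1   ] [0.4991 0.0803 0.1   ] [0.4908 0.1402 0.1   ] 0.1211 7.93
0.105 [0.4832 0.1985 0.105 ] [0.4996 0.0806 0.105 ] [0.4914 0.1396 0.105 ] 0.119 7.92
0.11 [0.484  0.1967 0.11  ] [0.5001 0.0809 0.11  ] [0.492  0.1388 0.11  ] 0.1169 7.92
tip [0.488  0.0901 0.058 ]
```

Box centre is about (0.5126, 0.1423), yaw 7.8°, lid about 0.7 rad, and corner tip about (0.488, 0.089). The measurements agree with each other. Moving to the start position in front of the edge.

```bash
python3 -m crank '0.057 0.156 0 0 0 -0.022 1;0.057 0.156 0 0 0 -0.022 1;0.057 0.156 -0.1 0 0 -0.022 1;0.057 0.156 -0.25 0 0 -0.022 1;0.057 0.156 -0.4 0 0 -0.022 1;0.057 0.156 -0.5 0 0 -0.022 1;0.057 0.156 -0.524 0 0 -0.022 1;0.057 0.156 -0.524 0 0 -0.022 1;0.057 0.156 -0.524 0 0 -0.022 1;0.057 0.156 -0.524 0 0 -0.022 1'
python3 - <<'E'
from h import *
s=env.state(); p=s['position']; print(p,s['eef_rot'])
c=np.array([.5126,.1423]);ax=np.array([.9907,.1357])
for th in np.arange(.6,2.06,.05):
    w=np.r_[c+ax*(.040-.079*np.cos(th)-.011),.052+.079*np.sin(th)-.010]
    print(round(th,2),w.round(4),((w-p)/.3).round(3))
E
```

```text
t: 5.95
position: [0.4733, 0.1055, 0.094]
eef_rot: [-3.064, -0.275, 0.007]
ft_force: [0.6, -0.1, -0.6]
finger_gap: 0.0004
finger_force: 0.0
[0.47328365 0.10554023 0.0939616 ] [-3.06367781 -0.27475265  0.00694788]
0.6 [0.4767 0.1374 0.0866] [ 0.012  0.106 -0.025]
0.65 [0.479  0.1377 0.0898] [ 0.019  0.107 -0.014]
0.7 [0.4815 0.138  0.0929] [ 0.027  0.108 -0.004]
0.75 [0.4841 0.1384 0.0958] [0.036 0.11  0.006]
0.8 [0.4868 0.1388 0.0987] [0.045 0.111 0.016]
0.85 [0.4897 0.1392 0.1014] [0.055 0.112 0.025]
0.9 [0.4927 0.1396 0.1039] [0.065 0.113 0.033]
0.95 [0.4958 0.14   0.1063] [0.075 0.115 0.041]
1.0 [0.499  0.1404 0.1085] [0.086 0.116 0.048]
1.05 [0.5024 0.1409 0.1105] [0.097 0.118 0.055]
1.1 [0.5058 0.1414 0.1124] [0.108 0.119 0.061]
1.15 [0.5094 0.1419 0.1141] [0.12  0.121 0.067]
1.2 [0.513  0.1424 0.1156] [0.132 0.123 0.072]
1.25 [0.5167 0.1429 0.117 ] [0.145 0.124 0.077]
1.3 [0.5204 0.1434 0.1181] [0.157 0.126 0.081]
1.35 [0.5242 0.1439 0.1191] [0.17  0.128 0.084]
1.4 [0.528  0.1444 0.1199] [0.182 0.13  0.086]
1.45 [0.5319 0.1449 0.1204] [0.195 0.131 0.088]
1.5 [0.5358 0.1455 0.1208] [0.208 0.133 0.089]
1.55 [0.5397 0.146  0.121 ] [0.221 0.135 0.09 ]
1.6 [0.5436 0.1465 0.121 ] [0.234 0.137 0.09 ]
1.65 [0.5475 0.1471 0.1208] [0.247 0.138 0.089]
1.7 [0.5514 0.1476 0.1203] [0.26  0.14  0.088]
1.75 [0.5553 0.1481 0.1197] [0.273 0.142 0.086]
1.8 [0.5591 0.1487 0.1189] [0.286 0.144 0.083]
1.85 [0.5629 0.1492 0.1179] [0.299 0.145 0.08 ]
1.9 [0.5666 0.1497 0.1168] [0.311 0.147 0.076]
1.95 [0.5703 0.1502 0.1154] [0.323 0.149 0.071]
2.0 [0.5739 0.1507 0.1138] [0.335 0.151 0.066]
2.05 [0.5774 0.1512 0.1121] [0.347 0.152 0.06 ]
```

```bash
python3 - <<'E'
from h import *
s=env.state()
for k in ['joints','dq','tau','ft_force','position']: print(k,np.round(s[k],3))
print(R.from_rotvec(s['eef_rot']).as_matrix().round(3))
E
```

```text
joints [ 0.178  0.259 -0.36   0.951  0.066  3.141]
dq [ 0.     0.    -0.008 -0.009  0.002 -0.001]
tau [ 8.0000e-03 -5.0194e+01  2.9638e+01  4.9000e-02  2.5700e-01  0.0000e+00]
ft_force [ 0.576 -0.098 -0.579]
position [0.473 0.106 0.094]
[[ 0.984  0.178 -0.01 ]
 [ 0.178 -0.982  0.065]
 [ 0.001 -0.066 -0.998]]
```

Joint 6 is at its limit, so I'll use the half-turn orientation instead, after lifting clear.

```bash
python3 -m crank '-0.05 0 0.17 0 0 0 1;-0.1 0 0.33 0 0 0.1 1;-0.1 0 0.45 0 0 1 1;-0.1 0 0.45 0 0 1 1;-0.1 0 0.45 0 0 1 1;-0.1 0 0.45 0 0 1 1;-0.1 0 0.45 0 0 1 1;-0.1 0 0.45 0 0 1 1;-0.1 0 0.45 0 0 1 1;-0.1 0 0.45 0 0 1 1'
cat > turn.py <<'E'
from h import *
s=env.state(); M=R.from_rotvec(s['eef_rot'])
T=R.from_euler('z',187.8,degrees=True)*R.from_matrix(np.diag([1,-1,-1.]))
print(s['position'],s['joints'].round(3),(T*M.inv()).as_rotvec()/(np.pi/2))
E
python3 turn.py
```

```text
t: 6.95
position: [0.4424, 0.1054, 0.2287]
eef_rot: [-2.226, -2.152, 0.069]
ft_force: [-0.8, -0.2, 0.8]
finger_gap: -0.0002
finger_force: 0.0
[0.44243993 0.10540875 0.22866921] [ 0.224  0.166 -0.116  1.35   0.015  1.828] [ 0.03463492 -0.03016378  1.10795845]
```

```bash
python3 -m crank '0 0.1 0 0 0 1 1;0 0.1 0 0 0 1 1;0 0.1 0 0 0 1 1;0 0.1 0 0 0 1 1;0 0.1 0 0 0 1 1;0 0.1 0 0 0 1 1;0 0.1 0 0 0 1 1;0 0.1 0 0 0 1 1;0 0.1 0 0 0 1 1;0 0.1 0 0 0 1 1'; python3 turn.py
```

```text
t: 7.95
position: [0.4424, 0.1355, 0.2287]
eef_rot: [0.164, 3.135, -0.102]
ft_force: [0.3, -0.4, 0.0]
finger_gap: -0.0001
finger_force: 0.0
[0.44236197 0.13552724 0.22868528] [ 0.337  0.15  -0.135  1.31  -0.06   0.443] [0.04133729 0.00321749 0.15332916]
```

```bash
python3 -m crank '0.04 0 -0.05 0.041 0.003 0.153 1;0.04 0 -0.15 0.041 0.003 0.153 1;0.04 0 -0.3 0.041 0.003 0.153 1;0.06 0 -0.4 0.041 0.003 0.153 1;0.06 0 -0.462 0.041 0.003 0.153 1;0.06 0 -0.462 0.041 0.003 0.153 1;0.06 0 -0.462 0.041 0.003 0.153 1'; python3 turn.py
python3 - <<'E'
from h import *
look(['lid_edge','tips','corner_tip'],'w3.png')
look(['lid_edge','tips','corner_tip'],'s3.png','scene')
E
```

```text
t: 8.65
position: [0.4606, 0.1356, 0.0899]
eef_rot: [0.203, -3.134, 0.002]
ft_force: [-0.2, -0.8, 0.1]
finger_gap: -0.0001
finger_force: 0.0
[0.46056855 0.13555962 0.08986309] [ 0.287  0.257 -0.372  0.942 -0.001  0.157] [ 0.00089573 -0.00049681  0.00421389]
8.65 [0.4606 0.1356 0.0899] [ 2.030e-01 -3.134e+00  2.000e-03]
lid_edge [([0.4892, 0.1415, 0.1038], 0.62), ([0.3657, 0.0906, -0.0026], 0.27)]
tips []
corner_tip [([0.4874, 0.0891, 0.0608], 0.89), ([0.3586, 0.1486, -0.0023], 0.68)]
8.85 [0.4609 0.1357 0.09  ] [-2.030e-01  3.135e+00 -2.000e-03]
lid_edge [([0.4939, 0.1432, 0.1014], 0.75)]
tips [([0.5108, 0.1424, -0.0011], 0.78), ([0.7465, 0.2264, -0.0001], 0.64), ([0.5892, -0.1707, 0.0067], 0.15)]
corner_tip [([0.4839, 0.0868, 0.0581], 0.66)]
```

View pics/w3.png

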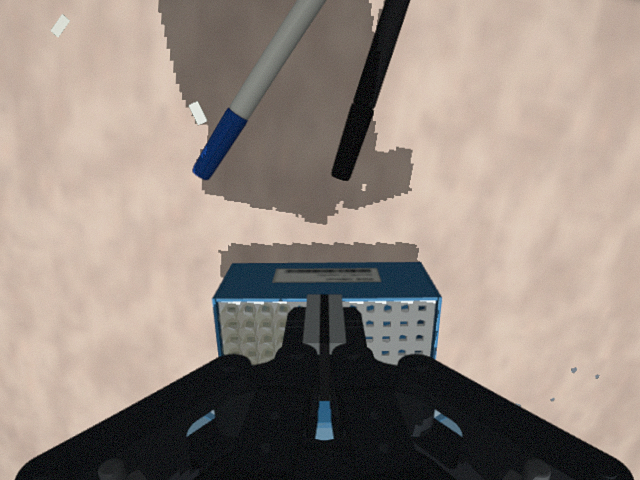

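The fingers are centred in front of the lid (325,300), and the box front is level with the tool. The corner tip shows at (229,308). Starting the push along the arc.

```bash
python3 -m crank '0.01 0.001 0 0 0 0 1;0.02 0.002 0 0 0 0 1;0.03 0.004 0 0 0 0 1;0.04 0.005 0 0 0 0 1;0.05 0.006 0 0 0 0 1;0.06 0.007 0 0 0 0 1;0.0645 0.0072 0.005 0 0 0 1;0.069 0.008 0.01 0 0 0 1;0.073 0.0085 0.0145 0 0 0 1;0.077 0.009 0.019 0 0 0 1'
cat > rel.py <<'E'
from h import *
import sys
s=env.state(); p=s['position']; print(s['t'],p.round(4),s['ft_force'].round(2))
c=np.array([.5126,.1423]);ax=np.array([.9907,.1357])
a=float(sys.argv[1])
for th in a+.025*np.arange(1,11):
    w=np.r_[c+ax*(.040-.079*np.cos(th)-.011),.052+.079*np.sin(th)-.010]
    print(round(th,3),*((w-p)/.3).round(3))
E
python3 rel.py .75; python3 -c "
from h import *
look(['lid_edge'],None,'scene')"
```

```text
t: 10.05
position: [0.483, 0.1381, 0.0944]
eef_rot: [0.203, -3.133, 0.003]
ft_force: [0.3, -0.7, -1.1]
finger_gap: 0.0002
finger_force: 0.2
10.05 [0.483  0.1381 0.0944] [ 0.33 -0.72 -1.14]
0.775 0.008 0.002 0.01
0.8 0.013 0.002 0.014
0.825 0.017 0.003 0.019
0.85 0.022 0.004 0.023
0.875 0.027 0.004 0.028
0.9 0.032 0.005 0.032
0.925 0.037 0.006 0.036
0.95 0.043 0.006 0.04
0.975 0.048 0.007 0.043
1.0 0.054 0.008 0.047
10.05 [0.483  0.1381 0.0944] [ 2.030e-01 -3.133e+00  3.000e-03]
lid_edge [([0.4953, 0.1446, 0.1046], 0.55)]
```

```bash
python3 -m crank '0.004 0.001 0.005 0 0 0 1;0.009 0.001 0.01 0 0 0 1;0.013 0.002 0.014 0 0 0 1;0.018 0.003 0.019 0 0 0 1;0.023 0.003 0.023 0 0 0 1;0.028 0.004 0.027 0 0 0 1;0.033 0.005 0.031 0 0 0 1;0.039 0.005 0.035 0 0 0 1;0.044 0.006 0.039 0 0 0 1;0.05 0.007 0.042 0 0 0 1'
python3 - <<'E'
from h import *
w=lambda th: np.r_[np.array([.9907,.1357])*(-.079*np.cos(th)),.079*np.sin(th)]
for a,b in [(1,1.25),(1.25,1.5),(1.5,1.75),(1.75,2.0)]:
    print(a,b); [print(*((w(t)-w(a))/.3).round(3),end='; ') for t in a+.025*np.arange(1,11)]
look(['lid_edge','corner_tip','tips'],'s4.png','scene')
im=cv2.imread('pics/s4.png'); cv2.imwrite('pics/s4c.png',cv2.resize(im[200:340,200:390],None,fx=4,fy=4,interpolation=cv2.INTER_CUBIC))
E
```

```text
t: 11.15
position: [0.4982, 0.1402, 0.1069]
eef_rot: [0.203, -3.133, 0.003]
ft_force: [-0.5, -0.8, 0.8]
finger_gap: 0.0
finger_force: 0.5
1 1.25
0.006 0.001 0.003; 0.011 0.002 0.007; 0.017 0.002 0.01; 0.023 0.003 0.013; 0.028 0.004 0.016; 0.034 0.005 0.019; 0.04 0.006 0.021; 0.046 0.006 0.024; 0.053 0.007 0.026; 0.059 0.008 0.028; 1.25 1.5
0.006 0.001 0.002; 0.012 0.002 0.004; 0.019 0.003 0.006; 0.025 0.003 0.007; 0.032 0.004 0.008; 0.038 0.005 0.01; 0.044 0.006 0.011; 0.051 0.007 0.012; 0.057 0.008 0.012; 0.064 0.009 0.013; 1.5 1.75
0.007 0.001 0.0; 0.013 0.002 0.001; 0.02 0.003 0.001; 0.026 0.004 0.001; 0.033 0.004 0.0; 0.039 0.005 -0.0; 0.046 0.006 -0.001; 0.052 0.007 -0.002; 0.059 0.008 -0.002; 0.065 0.009 -0.004; 1.75 2.0
0.006 0.001 -0.001; 0.013 0.002 -0.003; 0.019 0.003 -0.004; 0.025 0.003 -0.006; 0.032 0.004 -0.008; 0.038 0.005 -0.01; 0.044 0.006 -0.012; 0.05 0.007 -0.014; 0.056 0.008 -0.017; 0.062 0.009 -0.02; 11.15 [0.4982 0.1402 0.1069] [ 2.030e-01 -3.133e+00  3.000e-03]
lid_edge [([0.5056, 0.1465, 0.1173], 0.81), ([0.3565, 0.15, -0.0024], 0.48)]
corner_tip [([0.4863, 0.0903, 0.0591], 0.79)]
tips [([0.5088, 0.1461, -0.0016], 0.9)]
```

View pics/s4c.png

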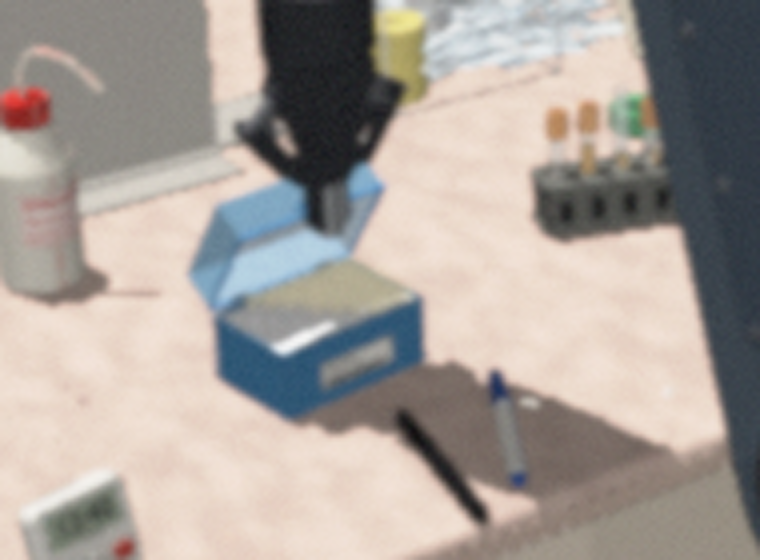

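The lid (290,230 in the crop) is swinging open, the fingertips are just under its front edge, and the box hasn't moved. Continuing.

```bash
python3 -m crank '0.006 0.001 0.003 0 0 0 1;0.011 0.002 0.007 0 0 0 1;0.017 0.002 0.01 0 0 0 1;0.023 0.003 0.013 0 0 0 1;0.028 0.004 0.016 0 0 0 1;0.034 0.005 0.019 0 0 0 1;0.04 0.006 0.021 0 0 0 1;0.046 0.006 0.024 0 0 0 1;0.053 0.007 0.026 0 0 0 1;0.059 0.008 0.028 0 0 0 1'
python3 -m crank '0.006 0.001 0.002 0 0 0 1;0.012 0.002 0.004 0 0 0 1;0.019 0.003 0.006 0 0 0 1;0.025 0.003 0.007 0 0 0 1;0.032 0.004 0.008 0 0 0 1;0.038 0.005 0.01 0 0 0 1;0.044 0.006 0.011 0 0 0 1;0.051 0.007 0.012 0 0 0 1;0.057 0.008 0.012 0 0 0 1;0.064 0.009 0.013 0 0 0 1'
python3 - <<'E'
from h import *
look(['lid_edge','corner_tip','tips'],None,'scene')
look(['lid_edge','corner_tip','tips'])
E
```

```text
t: 12.35
position: [0.516, 0.1426, 0.1153]
eef_rot: [0.203, -3.133, 0.003]
ft_force: [-0.8, 0.4, 0.3]
finger_gap: -0.0002
finger_force: 0.3
t: 13.35
position: [0.535, 0.1453, 0.1191]
eef_rot: [0.203, -3.133, 0.003]
ft_force: [-0.6, -0.6, 0.3]
finger_gap: 0.0001
finger_force: 0.2
13.35 [0.535  0.1453 0.1191] [ 2.030e-01 -3.133e+00  3.000e-03]
lid_edge [([0.549, 0.1508, 0.1287], 0.82)]
corner_tip [([0.4836, 0.0886, 0.0562], 0.89), ([0.5931, -0.1621, -0.0007], 0.41)]
tips [([0.5132, 0.1435, -0.0017], 0.92)]
13.55 [0.535  0.1453 0.1191] [ 2.030e-01 -3.133e+00  3.000e-03]
lid_edge []
corner_tip [([0.4879, 0.0876, 0.0613], 0.85), ([0.5139, 0.1467, -0.0026], 0.34)]
tips [([0.5127, 0.1449, -0.0017], 0.65)]
```

```bash
python3 -m crank '0.007 0.001 0 0 0 0 1;0.013 0.002 0.001 0 0 0 1;0.02 0.003 0.001 0 0 0 1;0.026 0.004 0.001 0 0 0 1;0.033 0.004 0 0 0 0 1;0.039 0.005 0 0 0 0 1;0.046 0.006 -0.001 0 0 0 1;0.052 0.007 -0.002 0 0 0 1;0.059 0.008 -0.002 0 0 0 1;0.065 0.009 -0.004 0 0 0 1'
python3 -m crank '0.006 0.001 -0.001 0 0 0 1;0.013 0.002 -0.003 0 0 0 1;0.019 0.003 -0.004 0 0 0 1;0.025 0.003 -0.006 0 0 0 1;0.032 0.004 -0.008 0 0 0 1;0.036 0.005 -0.01 0 0 0 1;0.036 0.005 -0.01 0 0 0 1'
python3 - <<'E'
from h import *
d=look(['lid_edge','corner_tip','tips'],'s5.png','scene')
look(['lid_edge','corner_tip','tips'],None,'side')
look(['corner_tip'],'w5.png')
im=cv2.imread('pics/s5.png');im2=cv2.imread('pics/w5.png')
o=np.hstack([cv2.resize(im[200:340,230:340],(440,560),interpolation=cv2.INTER_CUBIC),cv2.resize(im2[:,160:480],(360,560))])
cv2.imwrite('pics/c5.png',o)
E
```

```text
t: 14.75
position: [0.5547, 0.148, 0.1179]
eef_rot: [0.203, -3.133, 0.003]
ft_force: [1.1, -0.8, -0.1]
finger_gap: -0.0
finger_force: 0.1
t: 15.45
position: [0.5654, 0.1495, 0.1148]
eef_rot: [0.203, -3.133, 0.003]
ft_force: [-0.5, -0.3, -0.5]
finger_gap: 0.0002
finger_force: 0.0
15.45 [0.5654 0.1495 0.1148] [ 2.030e-01 -3.133e+00  3.000e-03]
lid_edge [([0.5775, 0.152, 0.1274], 0.73)]
corner_tip [([0.4832, 0.0906, 0.0568], 0.66), ([0.5773, 0.1531, 0.1258], 0.55), ([0.5901, -0.1718, 0.0057], 0.29)]
tips [([0.5097, 0.1426, 0.0012], 0.68)]
15.65 [0.5652 0.1495 0.1149] [ 2.030e-01 -3.133e+00  3.000e-03]
lid_edge [([0.58, 0.1505, 0.1283], 0.64), ([0.4611, -0.3446, 0.0667], 0.21)]
corner_tip [([0.4871, 0.0878, 0.0545], 0.57)]
tips [([0.5151, 0.1442, -0.0009], 0.58)]
15.85 [0.5652 0.1495 0.115 ] [ 2.030e-01 -3.133e+00  3.000e-03]
corner_tip []
```

View pics/c5.png

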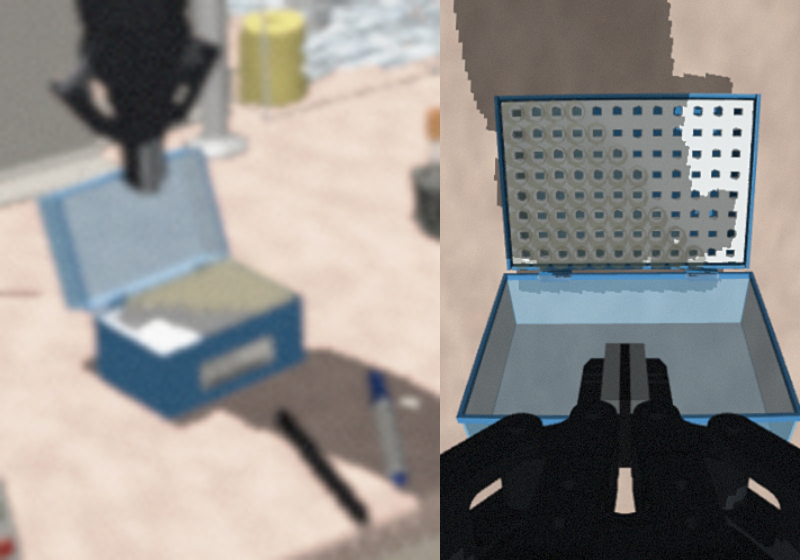

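The lid is nearly upright-back, with its edge near y=417 in the right panel. The corner tip is at (517,112), and the box's front corners are at (497,97) and (760,96). Computing the box shift and lid angle.

```bash
cat > fit.py <<'E'
from h import *
import sys
d=look([])
def pr(n,a,b):
    e=b-a; print(n,a,b,((a+b)/2).round(4),np.linalg.norm(e).round(4),np.degrees(np.arctan2(-e[0],e[1])).round(2))
v=[float(x) for x in sys.argv[1:]]
pr('front',hit(d,v[0],v[1],.05),hit(d,v[2],v[3],.05))
print('tip',hit(d,v[4],v[5],.058))
for z in [.12,.123,.126,.129]: pr(z,hit(d,v[6],v[7],z),hit(d,v[8],v[9],z))
E
python3 fit.py 210.7 83.1 444.4 82.3 228.4 96 176.9 357.4 480 356.8
```

```text
15.95 [0.5652 0.1495 0.115 ] [ 2.030e-01 -3.133e+00  3.000e-03]
front [0.482  0.0819 0.05  ] [0.4668 0.1964 0.05  ] [0.4744 0.1392 0.05  ] 0.1155 7.56
tip [0.4872 0.093  0.058 ]
0.12 [0.5909 0.0916 0.12  ] [0.5747 0.2149 0.12  ] [0.5828 0.1532 0.12  ] 0.1244 7.49
0.123 [0.5886 0.0927 0.123 ] [0.5728 0.2132 0.123 ] [0.5807 0.153  0.123 ] 0.1215 7.47
0.126 [0.5864 0.0937 0.126 ] [0.5709 0.2116 0.126 ] [0.5786 0.1526 0.126 ] 0.1189 7.49
0.129 [0.5841 0.0948 0.129 ] [0.569  0.2099 0.129 ] [0.5765 0.1523 0.129 ] 0.1161 7.47
```

```bash
python3 -m crank '0.004 0.0005 -0.001 0 0 0 1;0.008 0.001 -0.003 0 0 0 1;0.012 0.0015 -0.004 0 0 0 1;0.016 0.002 -0.006 0 0 0 1;0.02 0.0025 -0.007 0 0 0 1;0.02 0.0025 -0.007 0 0 0 1'
cat > q.py <<'E'
from h import *
F=[];E=[];C=[]
for i in range(6):
    s=env.state();F.append(s['ft_force']);vision.camera('side' if i%2 else 'scene')
    c='side' if i%2 else 'scene'
    for q in vision.tip_of('lid_edge',c)[:1]:E.append(q['at'])
    for q in vision.tip_of('tips',c)[:1]:C.append(q['at'])
print(s['t'],s['position'].round(4),'F',np.mean(F,0).round(2),'edge',np.median(E,0).round(4),'box',np.median(C,0).round(4))
E
python3 q.py
```

```text
t: 16.6
position: [0.5714, 0.1502, 0.1127]
eef_rot: [0.203, -3.133, 0.003]
ft_force: [0.3, 0.2, -0.3]
finger_gap: -0.0003
finger_force: 0.0
17.35 [0.5712 0.1502 0.1128] F [ 0.22 -0.26  0.19] edge [0.5846 0.1536 0.124 ] box [ 0.5131  0.142  -0.0012]
```

```bash
python3 -m crank '0.003 0.0004 -0.001 0 0 0 1;0.006 0.0008 -0.003 0 0 0 1;0.008 0.001 -0.004 0 0 0 1;0.008 0.001 -0.004 0 0 0 1'
python3 q.py
python3 - <<'E'
from h import *
look([],'w6.png');im2=cv2.imread('pics/w6.png')
cv2.imwrite('pics/w6c.png',cv2.resize(im2[40:400,140:520],(633,600),interpolation=cv2.INTER_CUBIC))
E
```

```text
t: 17.9
position: [0.5735, 0.1505, 0.1115]
eef_rot: [0.203, -3.132, 0.003]
ft_force: [-1.1, -0.6, 0.6]
finger_gap: -0.0002
finger_force: 0.8
18.65 [0.5736 0.1505 0.1116] F [-1.44 -0.09  0.44] edge [0.5873 0.1539 0.1233] box [5.114e-01 1.422e-01 1.000e-04]
18.8 [0.5736 0.1505 0.1116] [ 2.030e-01 -3.133e+00  3.000e-03]
```

View pics/w6c.png

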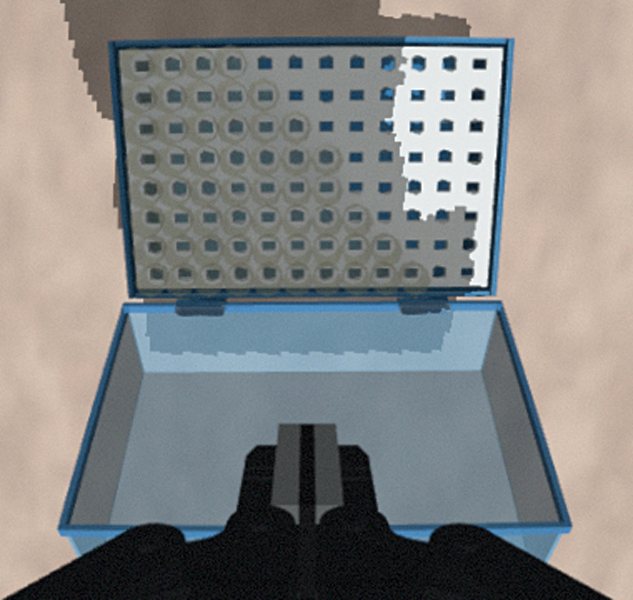

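A steady -1.4 N while holding, against about 0 before, means the lid is at its stop. Checking the geometry.

```bash
python3 fit.py 206 64.6 447.9 63.4 225 79 176.6 357.5 482.7 357.5
```

```text
18.85 [0.5736 0.1505 0.1116] [ 2.030e-01 -3.133e+00  3.000e-03]
front [0.4821 0.081  0.05  ] [0.4666 0.1965 0.05  ] [0.4744 0.1388 0.05  ] 0.1165 7.64
tip [0.4881 0.0926 0.058 ]
0.12 [0.5968 0.0937 0.12  ] [0.5811 0.2152 0.12  ] [0.589  0.1544 0.12  ] 0.1225 7.36
0.123 [0.5945 0.0948 0.123 ] [0.5792 0.2136 0.123 ] [0.5869 0.1542 0.123 ] 0.1198 7.34
0.126 [0.5922 0.0958 0.126 ] [0.5773 0.2119 0.126 ] [0.5848 0.1538 0.126 ] 0.1171 7.31
0.129 [0.59   0.0968 0.129 ] [0.5754 0.2102 0.129 ] [0.5827 0.1535 0.129 ] 0.1143 7.34
```

```bash
python3 -m crank '-0.05 -0.007 0 0 0 0 1;-0.15 -0.02 0.05 0 0 0 1;-0.22 -0.1 0.15 0 0 0 1;-0.286 -0.2 0.15 0 0 0 1;-0.286 -0.2 0.15 0 0 0 1;-0.286 -0.2 0.15 0 0 0 1;-0.286 -0.2 0.15 0 0 0 1'
python3 - <<'E'
from h import *
for c in ['scene','side','wrist','scene','side','wrist']: print(c); look(['corner_tip','lid_edge','tips'],None,c)
E
```

```text
t: 19.6
position: [0.4887, 0.0909, 0.1566]
eef_rot: [0.203, -3.134, 0.002]
ft_force: [0.3, -0.1, -0.9]
finger_gap: -0.0002
finger_force: 0.0
scene
19.6 [0.4887 0.0909 0.1566] [ 2.030e-01 -3.134e+00  2.000e-03]
corner_tip []
lid_edge [([0.5858, 0.1551, 0.1226], 0.57)]
tips [([0.5109, 0.1429, -0.0025], 0.91)]
side
19.8 [0.4882 0.091  0.1562] [ 2.040e-01 -3.132e+00  3.000e-03]
corner_tip [([0.485, 0.0901, 0.055], 0.66)]
lid_edge [([0.5853, 0.1522, 0.1244], 0.83)]
tips [([0.5124, 0.1402, -0.0002], 0.96)]
wrist
20.0 [0.4879 0.0907 0.1564] [ 2.040e-01 -3.132e+00  3.000e-03]
corner_tip [([0.4907, 0.0876, 0.0589], 0.83)]
lid_edge []
tips [([0.514, 0.1469, 0.002], 0.82)]
scene
20.2 [0.4879 0.0906 0.1566] [ 2.030e-01 -3.133e+00  3.000e-03]
corner_tip [([0.4853, 0.0894, 0.059], 0.73)]
lid_edge [([0.5834, 0.1575, 0.1217], 0.79)]
tips [([0.5124, 0.1428, 0.0011], 0.92)]
side
20.4 [0.4878 0.0905 0.1566] [ 2.030e-01 -3.133e+00  3.000e-03]
corner_tip [([0.4869, 0.09, 0.0568], 0.89)]
lid_edge [([0.5884, 0.1524, 0.1251], 0.72), ([0.5159, 0.1393, 0.0014], 0.56)]
tips [([0.5141, 0.141, -0.0008], 0.82)]
wrist
20.6 [0.4878 0.0905 0.1566] [ 2.030e-01 -3.133e+00  3.000e-03]
corner_tip [([0.5861, -0.1634, -0.0006], 0.72), ([0.4878, 0.088, 0.0589], 0.62)]
lid_edge []
tips [([0.5181, 0.1439, 0.0016], 0.7), ([0.5874, -0.1642, -0.0026], 0.7)]
```

```bash
python3 -m crank '0 -0.003 -0.1 0 0 0 1;0 -0.003 -0.18 0 0 0 1;0 -0.003 -0.24 0 0 0 1;0 -0.003 -0.262 0 0 0 1;0 -0.003 -0.262 0 0 0 1;0 -0.003 -0.262 0 0 0 1;0 -0.003 -0.262 0 0 0 1;0 -0.003 -0.262 0 0 0 1;0 -0.003 -0.262 0 0 0 1;0 -0.003 -0.262 0 0 0 1'
python3 -c "
from h import *
look(['corner_tip'],'s7.png','side')
im=cv2.imread('pics/s7.png');cv2.imwrite('pics/s7c.png',cv2.resize(im[220:300,230:340],(770,560),interpolation=cv2.INTER_CUBIC))"
python3 -m crank '0 0 0 0 0 0 1;0 0 0 0 0 0 1;0 0 0 0 0 0 1;0 0 0 0 0 0 1;0 0 0 0 0 0 1;0 0 0 0 0 0 1;0 0 0 0 0 0 1;0 0 0 0 0 0 1;0 0 0 0 0 0 1;0 0 0 0 0 0 1'
python3 -m crank '0 0 0 0 0 0 1;0 0 0 0 0 0 1;0 0 0 0 0 0 1;0 0 0 0 0 0 1;0 0 0 0 0 0 1;0 0 0 0 0 0 1;0 0 0 0 0 0 1;0 0 0 0 0 0 1;0 0 0 0 0 0 1'
```

```text
t: 21.8
position: [0.488, 0.0896, 0.0783]
eef_rot: [0.203, -3.133, 0.003]
ft_force: [0.8, -0.3, 0.1]
finger_gap: 0.0002
finger_force: 0.0
21.8 [0.488  0.0896 0.0783] [ 2.030e-01 -3.133e+00  3.000e-03]
corner_tip [([0.4866, 0.0865, 0.0567], 0.79)]
t: 22.9
position: [0.4878, 0.0896, 0.078]
eef_rot: [0.203, -3.133, 0.003]
ft_force: [-0.4, 0.1, -0.0]
finger_gap: 0.0001
finger_force: 0.0
t: 23.8
position: [0.4878, 0.0896, 0.078]
eef_rot: [0.203, -3.133, 0.003]
ft_force: [-0.2, 0.5, -0.7]
finger_gap: 0.0003
finger_force: 0.0
```

View pics/s7c.png

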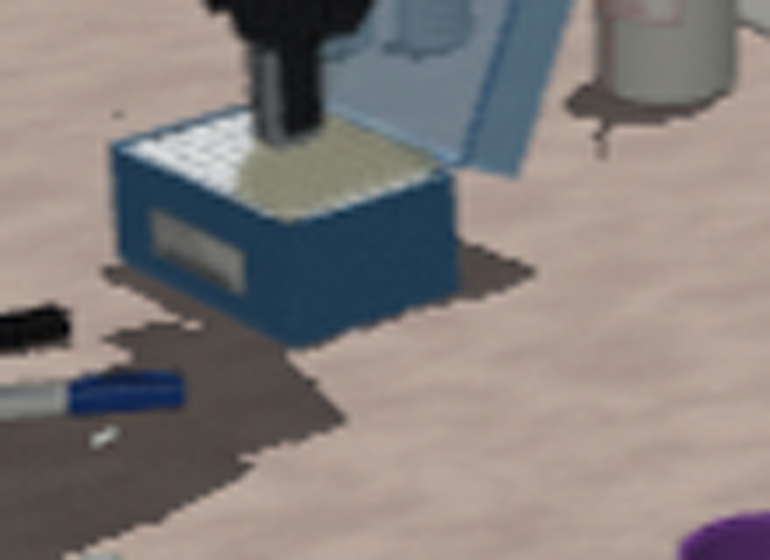

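Fingertips at (290,140) sit directly above the corner tip at (290,205), and the lid is fully back. Holding a bit longer, then on to the tube.

```bash
python3 -m crank '0 0 0 0 0 0 1;0 0 0 0 0 0 1;0 0 0 0 0 0 1;0 0 0.15 0 0 0 1;0 0 0.3 0 0 0 1;0 0 0.4 0 0 0 1;0 0 0.4 0 0 0 1'
python3 -m crank '0.34 -0.862 0 0 0 0 1;0.34 -0.862 0 0 0 0 1;0.34 -0.862 0 0 0 0 1;0.34 -0.862 0 0 0 0 1;0.34 -0.862 0 0 0 0 1;0.34 -0.862 0 0 0 0 1;0.34 -0.862 0 0 0 0 1;0.34 -0.862 0 0 0 0 1;0.34 -0.862 0 0 0 0 1'
python3 - <<'E'
from h import *
for c in ['scene','side','wrist','side','wrist']: print(c); look(['tube_mouth','open_tube','lid_edge'],'%s8.png'%c,c)
a=cv2.imread('pics/side8.png');b=cv2.imread('pics/wrist8.png')
o=np.hstack([cv2.resize(a[230:330,300:420],(400,333),interpolation=cv2.INTER_CUBIC),cv2.resize(b,(400,300))[:,:].repeat(1,0) if 0 else cv2.resize(b,(400,333))])
cv2.imwrite('pics/c8.png',o)
E
```

```text
t: 24.5
position: [0.49, 0.09, 0.2022]
eef_rot: [-0.203, 3.13, -0.001]
ft_force: [1.6, -0.2, 0.4]
finger_gap: 0.0001
finger_force: 0.0
t: 25.4
position: [0.5893, -0.168, 0.1975]
eef_rot: [0.204, -3.132, 0.002]
ft_force: [-0.9, -0.0, -0.7]
finger_gap: 0.0001
finger_force: 0.0
scene
25.4 [ 0.5893 -0.168   0.1975] [ 2.040e-01 -3.132e+00  2.000e-03]
tube_mouth [([0.5908, -0.165, 0.1058], 0.39)]
open_tube [([0.5881, -0.1714, 0.0017], 0.5)]
lid_edge [([0.5874, 0.1537, 0.1218], 0.65)]
side
25.6 [ 0.5897 -0.1679  0.1983] [ 2.050e-01 -3.133e+00  3.000e-03]
tube_mouth [([0.593, -0.1691, 0.1043], 0.43)]
open_tube []
lid_edge [([0.5862, 0.154, 0.1253], 0.71)]
wrist
25.8 [ 0.5898 -0.1686  0.1982] [ 2.040e-01 -3.133e+00  3.000e-03]
tube_mouth [([0.5925, -0.1722, 0.1089], 0.59)]
open_tube [([0.5905, -0.1699, 0.0068], 0.65)]
lid_edge [([0.5798, -0.1858, -0.002], 0.65)]
side
26.0 [ 0.5898 -0.1689  0.1981] [ 2.030e-01 -3.133e+00  3.000e-03]
tube_mouth [([0.5928, -0.1676, 0.1045], 0.59)]
open_tube [([0.5867, 0.1511, 0.1232], 0.65)]
lid_edge [([0.5856, 0.152, 0.1236], 0.72)]
wrist
26.2 [ 0.5898 -0.1691  0.198 ] [ 2.030e-01 -3.133e+00  3.000e-03]
tube_mouth [([0.5902, -0.1694, 0.107], 0.59)]
open_tube [([0.5931, -0.1725, 0.006], 0.76)]
lid_edge []
```

View pics/c8.png

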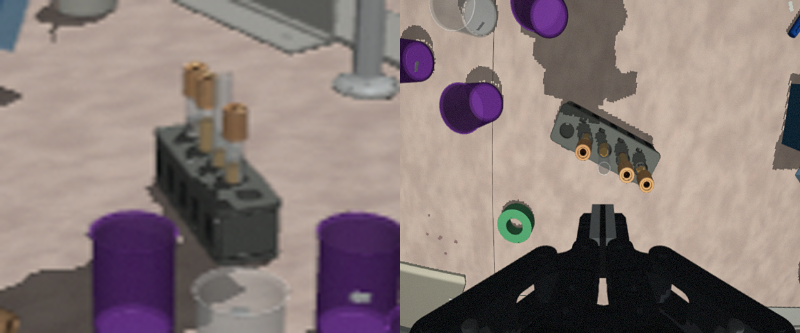

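```bash
python3 - <<'E'
from h import *
g=cv2.imread('pics/wrist8.png')
d=look([])
print(hit(d,326.4,240.7,.105),[hit(d,(x-400)*1.6,y*480/333,.093) for x,y in [(584,152),(627,175),(646,185)]])
print('beaker',[q['at'].round(4) if hasattr(q['at'],'round') else q['at'] for q in vision.tip_of('beaker_mouth','wrist')])
E
```

```text
26.4 [ 0.5898 -0.169   0.198 ] [ 2.030e-01 -3.133e+00  3.000e-03]
[ 0.59   -0.1679  0.105 ] [array([ 0.5821, -0.1896,  0.093 ]), array([ 0.5988, -0.1423,  0.093 ]), array([ 0.6063, -0.1205,  0.093 ])]
beaker [[0.5637, -0.3357, 0.0664], [0.462, -0.3453, 0.0696], [0.4531, -0.2579, 0.0696]]
```

```bash
python3 -m crank '0.002 0.002 -0.08 0 0 0 1;0.002 0.002 -0.16 0 0 0 1;0.002 0.002 -0.21 0 0 0 1;0.002 0.002 -0.243 0 0 0 1;0.002 0.002 -0.243 0 0 0 1;0.002 0.002 -0.243 0 0 0 1;0.002 0.002 -0.243 0 0 0 1;0.002 0.002 -0.243 0 0 0 1;0.002 0.002 -0.243 0 0 0 1;0.002 0.002 -0.243 0 0 0 1'
python3 -c "
from h import *
look(['tube_mouth'],'s9.png','side')"
python3 -m crank '0 0 0 0 0 0 1;0 0 0 0 0 0 1;0 0 0 0 0 0 1;0 0 0 0 0 0 1;0 0 0 0 0 0 1;0 0 0 0 0 0 1;0 0 0 0 0 0 1;0 0 0 0 0 0 1;0 0 0 0 0 0 1;0 0 0 0 0 0 1'
python3 -m crank '0 0 0 0 0 0 1;0 0 0 0 0 0 1;0 0 0 0 0 0 1;0 0 0 0 0 0 1;0 0 0 0 0 0 1;0 0 0 0 0 0 1;0 0 0 0 0 0 1;0 0 0 0 0 0 1;0 0 0 0 0 0 1;0 0 0 0 0 0 1'
python3 -m crank '0 0 0 0 0 0 1;0 0 0 0 0 0 1;0 0 0.15 0 0 0 1;0 0 0.25 0 0 0 1;0 0 0.25 0 0 0 1'
python3 -m crank '-0.433 -0.582 0 0 0 0 1;-0.433 -0.582 0 0 0 0 1;-0.433 -0.582 0 0 0 0 1;-0.433 -0.582 0 0 0 0 1;-0.433 -0.582 0 0 0 0 1;-0.433 -0.582 0 0 0 0 1;-0.433 -0.582 0 0 0 0 1;-0.433 -0.582 0 0 0 0 1'
python3 - <<'E'
from h import *
for c in ['side','wrist','side','wrist']: print(c); look(['beaker_mouth','beaker'],'%s10.png'%c,c)
a=cv2.imread('pics/s9.png');b=cv2.imread('pics/wrist10.png')
o=np.hstack([cv2.resize(a[200:300,300:420],(400,400),interpolation=cv2.INTER_CUBIC),cv2.resize(b[100:340,200:440],(400,400))])
cv2.imwrite('pics/c10.png',o)
E
```

```text
t: 27.5
position: [0.5906, -0.1684, 0.1254]
eef_rot: [0.203, -3.133, 0.003]
ft_force: [0.4, -0.7, -0.0]
finger_gap: -0.0001
finger_force: 0.0
27.5 [ 0.5906 -0.1684  0.1254] [ 2.030e-01 -3.133e+00  3.000e-03]
tube_mouth [([0.5933, -0.1673, 0.1063], 0.64), ([0.3696, 0.0882, -0.003], 0.64)]
t: 28.6
position: [0.5904, -0.1684, 0.1251]
eef_rot: [0.203, -3.133, 0.003]
ft_force: [-0.4, 1.0, -0.0]
finger_gap: -0.0
finger_force: 0.0
t: 29.6
position: [0.5904, -0.1684, 0.1251]
eef_rot: [0.203, -3.133, 0.003]
ft_force: [-0.2, 0.4, -0.4]
finger_gap: -0.0003
finger_force: 0.0
t: 30.1
position: [0.5924, -0.169, 0.2047]
eef_rot: [-0.203, 3.131, -0.006]
ft_force: [0.6, 0.6, 0.6]
finger_gap: 0.0001
finger_force: 0.0
t: 30.9
position: [0.4611, -0.3421, 0.1998]
eef_rot: [0.205, -3.133, 0.002]
ft_force: [0.3, -0.6, -0.5]
finger_gap: -0.0003
finger_force: 0.0
side
30.9 [ 0.4611 -0.3421  0.1998] [ 2.050e-01 -3.133e+00  2.000e-03]
beaker_mouth [([0.4522, -0.2524, 0.0707], 0.88), ([0.3864, -0.4217, 0.0711], 0.79), ([0.5184, -0.4269, 0.0711], 0.77), ([0.5607, -0.3337, 0.0673], 0.76)]
beaker [([0.5665, -0.333
[... 536 characters left out ...]
50e-01 -3.133e+00  3.000e-03]
beaker_mouth [([0.521, -0.4261, 0.0718], 0.98), ([0.3834, -0.4255, 0.0667], 0.87), ([0.4585, -0.3444, 0.0654], 0.71), ([0.5604, -0.3319, 0.07], 0.65)]
beaker [([0.5698, -0.3315, -0.0041], 0.97), ([0.4511, -0.2555, -0.0026], 0.83), ([0.461, -0.3445, -0.0009], 0.81), ([0.5244, -0.4326, -0.0011], 0.62)]
wrist
31.35 [ 0.4607 -0.3428  0.2001] [ 2.040e-01 -3.133e+00  3.000e-03]
beaker_mouth [([0.4586, -0.3407, 0.0686], 0.81), ([0.52, -0.4345, 0.0687], 0.8), ([0.4537, -0.255, 0.0678], 0.71), ([0.3789, -0.4232, 0.0662], 0.6)]
beaker [([0.5616, -0.332, -0.0012], 0.89), ([0.4639, -0.346, -0.004], 0.88), ([0.3793, -0.4219, 0.001], 0.83), ([0.5192, -0.4283, -0.0039], 0.78)]
```

View pics/c10.png

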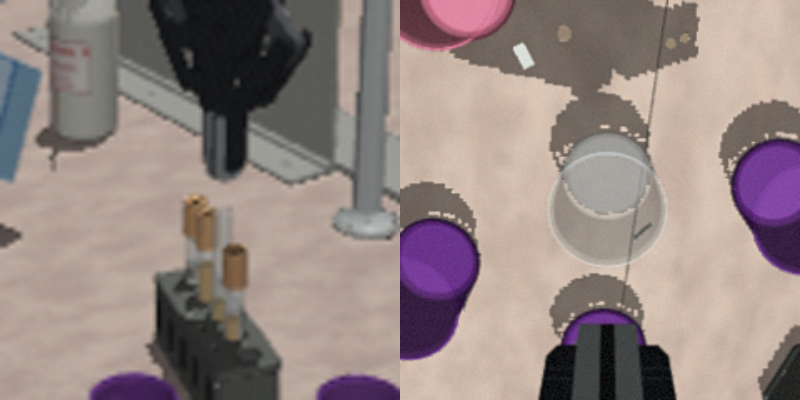

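Left panel: the fingertips were straight above the open tube. Right panel: the clear beaker's mouth is at (607,208), in line with the fingers. Descending.

```bash
python3 -c "
from h import *
d=look([]);print(hit(d,324.2,224.8,.069))"
python3 -m crank '0 0 -0.1 0 0 0 1;0 0 -0.2 0 0 0 1;0 0 -0.3 0 0 0 1;0 0 -0.35 0 0 0 1;0 0 -0.37 0 0 0 1;0 0 -0.37 0 0 0 1;0 0 -0.37 0 0 0 1;0 0 -0.37 0 0 0 1;0 0 -0.37 0 0 0 1;0 0 -0.37 0 0 0 1'
python3 -m crank '0 0 0 0 0 0 1;0 0 0 0 0 0 1;0 0 0 0 0 0 1;0 0 0 0 0 0 1;0 0 0 0 0 0 1;0 0 0 0 0 0 1;0 0 0 0 0 0 1;0 0 0 0 0 0 1;0 0 0 0 0 0 1;0 0 0 0 0 0 1'
python3 -m crank '0 0 0 0 0 0 1;0 0 0 0 0 0 1;0 0 0 0 0 0 1;0 0 0 0 0 0 1;0 0 0 0 0 0 1;0 0 0 0 0 0 1;0 0 0 0 0 0 1;0 0 0 0 0 0 1;0 0 0 0 0 0 1;0 0 0 0 0 0 1'
python3 -m crank '0 0 0 0 0 0 1;0 0 0 0 0 0 1;0 0 0.15 0 0 0 1;0 0 0.3 0 0 0 1;0 0 0.4 0 0 0 1;0 0 0.4 0 0 0 1;0 0 0.4 0 0 0 1;0 0 0.4 0 0 0 1'
python3 - <<'E'
from h import *
for c in ['scene','side']: look(['lid_edge','tips'],None,c)
E
```

```text
31.5 [ 0.4606 -0.3429  0.2001] [ 2.030e-01 -3.133e+00  3.000e-03]
[ 0.4617 -0.3431  0.069 ]
t: 32.55
position: [0.4608, -0.3432, 0.0897]
eef_rot: [0.203, -3.134, 0.004]
ft_force: [0.4, 0.0, -0.4]
finger_gap: -0.0002
finger_force: 0.0
t: 33.55
position: [0.4605, -0.343, 0.0891]
eef_rot: [0.203, -3.133, 0.003]
ft_force: [0.3, -0.2, 0.3]
finger_gap: -0.0
finger_force: 0.0
t: 34.55
position: [0.4605, -0.343, 0.0891]
eef_rot: [0.203, -3.133, 0.003]
ft_force: [-0.6, 0.5, -1.1]
finger_gap: -0.0001
finger_force: 0.0
t: 35.35
position: [0.46, -0.3426, 0.208]
eef_rot: [0.203, -3.131, 0.001]
ft_force: [0.0, -0.1, 0.2]
finger_gap: -0.0001
finger_force: 0.0
35.35 [ 0.46   -0.3426  0.208 ] [ 2.030e-01 -3.131e+00  1.000e-03]
lid_edge [([0.5854, 0.1543, 0.1217], 0.84)]
tips [([0.5136, 0.1417, 0.0009], 0.85), ([0.5905, -0.1643, 0.1054], 0.67)]
35.5 [ 0.4601 -0.3426  0.2079] [ 0.203 -3.131  0.   ]
lid_edge [([0.5878, 0.1521, 0.1264], 0.84), ([0.3763, -0.1789, 0.0004], 0.61), ([0.3721, 0.3843, 0.001], 0.52)]
tips [([0.5156, 0.1412, 0.0011], 0.56)]
```

```bash
python3 -c "
from h import *
print(job.close_job())"
```

```text
the job is handed in; nothing more can be done
None
```

The dry run is done and handed in at about 35 s: I pushed the lid back to its stop with no measurable box movement, then pointed at the corner tip, the open tube's mouth and the clear beaker's mouth for over two seconds each, about 2 cm above, with no sign of contact.

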